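Cap the menorah and slide it to its window place

TASK

Fit the loose steel cup, notched end down, over the tall middle post of the menorah: feel for the cross pin by turning the cup without forcing it, until the notches drop over the pin and the cup's rim sits fully home on the wooden shoulder. Also slide the menorah along the sill, without lifting or tipping it, until its whole bar stands inside the inlaid rectangular frame. Leave the other things on the sill where they are.

Things in the scene. Friction and masses are not known exactly. Their poses are not given: they have to be found in the camera images.
- cup: Loose plain steel candle cup: tube 28 mm outside, 46 mm tall, 90 g, standing notched end down on the round steel coaster (92 mm wide, 5 mm high). Origin: centre of its lower, notched end; z up its axis. Bore 18 mm, 28 mm deep up to a closed web. The lowest 10 mm has four notches, at its own +x, +y, -x, -y, about 7 mm wide at the bore and wider outside.
- menorah: Loose wooden menorah, 0.7 kg: bar 260 mm long (its y), 50 mm wide (its x), 36 mm high. Origin: centre of the underside, on the sill; z up. Each side of the middle four low stems with fixed steel cups 21 mm wide, 37 to 117 mm from the middle, tops 66 mm above the sill. Only the middle post is tall and lacks its cup.
- seat (a point): Centre of the middle post's wooden shoulder (30 mm wide, 85 mm above the sill), at the foot of the spigot. The cup's origin is here when home. Axes as the menorah's; they do not turn with the pin.
- spigot_top (a point): Top centre of the round wooden spigot on the shoulder: 16 mm diameter, 24 mm tall, chamfered. A level steel cross pin, 4 mm thick, 26 mm long, runs through it, axis 6 mm above the shoulder. The pin's angle about the vertical differs each time and is not reported: look or feel. It will not turn. Teeth on the pin: cup 8 mm too high. Notches fit within about 8 degrees.
- end_left (a point): Middle of the lower edge of the bar's +y end, at sill height, 130 mm from the menorah's origin.
- end_right (a point): Middle of the lower edge of the bar's -y end, at sill height, 130 mm from the menorah's origin.
- frame: Rectangle of dark steel strips 5 mm wide inlaid flush in the sill, inside 290 mm (its y) by 80 mm (its x): the menorah's place. Origin: its centre, at sill height.
- jar: Bystander: cork-topped glass jar, 62 mm wide, 105 mm tall. Origin: centre of underside.
- bowl: Bystander: small glazed bowl, 72 mm wide, 35 mm tall. Origin: centre of underside.
- dreidel: Bystander: white ceramic dreidel lying on its side, body 30 mm, 70 mm long along its x. Origin: underside of the body.
- mug: Bystander: terracotta mug, 76 mm wide, 85 mm tall. Origin: centre of underside.
- brush: Bystander: brush 170 mm long, lying along its x.
- candle_stub: Bystander: thick white candle, 40 mm wide, 60 mm tall. Origin: centre of underside.
Not all that is in view belongs to the job. Leave any pink or red look-alike of the cup alone.

How it is judged:
By the outcome, as a careful person would: the job done as asked, in the order asked, and still so for the second after the job is handed in, with the robot touching nothing.
It also fails if it takes over 67 s, if anything falls off the work surface, if the arm or the gripper's body presses on something with over 40 N, if the wrist force passes 120 N, or if a joint passes its speed limit or range.

ROBOT

A 7-joint arm with a two-finger parallel gripper is mounted at the origin on the work surface. World frame = base frame: x ahead of the robot, y to its left, z up, the work surface at z = 0. Lengths are in m, angles in rad, forces in N, time in s.
With the tool pointing down it reaches from about 0.4 to 0.875 m from the base axis. Payload 19.3 kg.
Tool frame: the origin (TCP) lies on the centre line of the jaws, within the pads' length; the fingertips stand 14 mm ahead of it and the grasp point (between the pads) lies 5 mm behind it; z points along the fingers, y is the line along which they close (so a half turn about z gives the same grasp; the last joint's range is limited). The gripper opens to 85 mm and grips with 20 to 120 N. Pads are 22 mm wide; open, the fingers measure 114 mm over their backs; the gripper's body (76 mm by 85 mm) begins 54 mm behind the grasp point. The pads swing forward as they close: fully open they stand 13 mm farther back than shut.
Start: joints at [1.172, 0.521, -0.036, 1.599, 0.021, 1.021, -0.113], TCP at [0.202, -0.592, 0.245] pointing down, gripper open.
Joint ranges: [-2.91, 2.91], [-0.3, 2.13], [-1.5, 1.42], [0.17, 2.43], [-1.26, 4.41], [0.16, 1.93], [-2.52, 2.52]. Speed limits (rad/s): [1.89, 1.89, 2.39, 2.39, 3.01, 3.01, 3.01].

INTERFACE

Orientations are given as [roll, pitch, yaw] about the fixed x, y, z axes, in that order (R = Rz(yaw) Ry(pitch) Rx(roll)).
In Python, from workcell import bot, grab_frame, regions_of gives the robot as it stands. The module is installed in compiled form; this text tells all that it offers.
- The arm moves only by the tool play_rows, never from a script. Its argument "plan" is a list of rows, each a list of 3 entries, a list of its own where there are three numbers: the shift along the tool's x, y, z in units of 2.5 cm (1.0 is 2.5 cm), then the turn, a rotation vector about the tool's x, y, z in units of 0.15 rad (1.0 is 0.15 rad), then the closure, from -1 (fully open) to 1 (shut). In form: [[[tx, ty, tz], [rx, ry, rz], jaw], ...]. A call has 1 to 20 rows; each row shifts and turns the commanded pose from where the row before left it, along the tool's axes as they then stand; what a row does not reach is not made up. A row lasts 1/8 s, in which the tool goes at most 62.5 mm and 10.7 degrees, less where a joint would pass 70% of its speed; a pose out of reach is approached as far as the arm can. A call with a number of a shift or a turn outside -1 to 1 is refused whole. A call with a gripper value outside its range is refused whole. The fingers move at their own pace and stop on an object; "newtons" is the grip in N (left out, the last holds). Time passes only in rows, so rows that do not move let the fingers close. It gives the time, the measured TCP pose, the force, the opening and the grip force at its end, in the units of the state.
- bot.observe(): the state, without advancing time (a new reading comes with each control period).
- grab_frame(name): name is "scene" or "side" or "wrist"; returns a dict with "pixels" (480x640x3 uint8, red, green, blue), "depth" (480x640 float32, m along the optical axis (not along the pixel's ray), 0 where there is no reading), "camera_matrix" (3x3 intrinsics, pixels), "R" (3x3) and "t" (3): a world point X has camera coordinates R X + t. Camera axes: x right, y down, z forward; pixel columns grow to the right and rows downward; lengths in m; the calibration is good to about 2 mm. A picture is of the moment at which its call begins.
- bot.job_done(): hands the job in; it is judged then, once.
Trained networks look in the newest picture that a camera, given by its name, has taken for a name from the list of things; names that differ only in an ending like _2 or _b are one class to them, and where a whole thing is asked for, a point or a joint stands for the part that bears it (a point fixed in the world has none). Each returns a list of dicts, best first, with "p" (0 to 1); they miss things now and then, are a little off and sometimes report something else, mostly with a low value. They report only what shows in the picture. A call takes as long as a camera call. They do not tell look-alikes from the thing itself.
- regions_of(thing, camera): "mask" (480x640 bool, what is visible of it) and "box" ([left, top, right, bottom] in pixels, round what is visible of it).
The state is a dict: "clock": time; "qpos": joint angles; "qd": joint speeds; "joint_efforts": joint torques, N m; "position": TCP position; "tool_rot": TCP orientation; "force": force on the tool from outside, world axes, zero at the start; "moment": the same for the moment, N m; "grip_width": finger opening in m; "finger_force": force on a finger pad.
Only numpy, scipy, OpenCV 4.12 (cv2) and the standard library are available. Lean on these libraries where they do the work, as an engineer would, in place of code of your own. Each camera call takes 0.05 s, during which the arm holds its last target. There are 200 camera calls.

## Working session

There is one attempt and no reset: what is moved stays moved. The work goes in short steps, Python scripts to look and compute and a tool call to move; the robot and the scene stay as the last step left them, time stands still between calls to the robot, and variables do not carry over. Pictures are saved under pics/ and viewed, at most 10 in all, crops included, and the job is handed in when it is done.

Besides the shell and the picture viewer there is one more tool, called after "Request:" as name(argument=value, ...) on one line, values as JSON. play_rows: Moves the arm, as the interface text tells. Its arguments: {"type":"object","properties":{"plan":{"type":"array"},"newtons":{"type":"number"}},"required":["plan"]}

```bash
mkdir -p pics; cat > h.py <<'E'
import numpy as np, cv2
from workcell import bot, grab_frame, regions_of
def save(f,n,crop=None,sc=1):
    p=f["pixels"][:,:,::-1]
    if crop: p=p[crop[1]:crop[3],crop[0]:crop[2]]
    cv2.imwrite("pics/"+n,cv2.resize(p,None,fx=sc,fy=sc,interpolation=cv2.INTER_CUBIC))
def cloud(f):
    K=f["camera_matrix"];d=f["depth"];v,u=np.mgrid[:480,:640]
    c=np.stack([(u-K[0,2])/K[0,0]*d,(v-K[1,2])/K[1,1]*d,d],-1)
    return (c-f["t"])@f["R"]
def proj(f,X):
    c=f["R"]@np.asarray(X,float)+f["t"];q=f["camera_matrix"]@c;return q[:2]/q[2]
E
python3 - <<'E'
from h import *
s=bot.observe();print({k:np.round(v,3) for k,v in s.items()})
ims=[]
for c in["scene","side","wrist"]:
    f=grab_frame(c);save(f,c+"0.png");P=cloud(f);print(c,f["camera_matrix"][0,0],(-f["R"].T@f["t"]).round(3))
    for th in["cup","menorah","frame","jar","bowl","dreidel","mug","brush","candle_stub"]:
        for r in regions_of(th,c)[:3]:
            m=r["mask"]&(f["depth"]>0)
            if m.sum()<5: continue
            Q=P[m];print(th,round(r["p"],2),np.array(r["box"]).round(),Q.mean(0).round(3),np.percentile(Q,2,0).round(3),np.percentile(Q,98,0).round(3))
E
```

```text
{'clock': np.float64(0.0), 'qpos': array([ 1.172,  0.522, -0.036,  1.6  ,  0.021,  1.021, -0.113]), 'qd': array([ 0.001,  0.   , -0.001,  0.   , -0.001,  0.001,  0.   ]), 'joint_efforts': array([-4.0000e-03, -9.2711e+01,  1.9780e+00, -3.6993e+01,  1.8000e-02,
        8.0000e-03,  0.0000e+00]), 'position': array([ 0.202, -0.591,  0.245]), 'tool_rot': array([-3.14 ,  0.   ,  0.329]), 'force': array([ 0.345, -0.017, -1.077]), 'moment': array([ 0.006,  0.011, -0.037]), 'finger_force': np.float64(0.0), 'grip_width': np.float64(0.085)}
scene 597.8350179722988 [ 1.024 -0.818  0.85 ]
cup 0.94 [211. 323. 225. 348.] [ 0.48  -0.265  0.031] [ 0.465 -0.276  0.002] [ 0.491 -0.25   0.048]
cup 0.93 [179. 308. 197. 336.] [ 0.417 -0.268  0.03 ] [ 0.401 -0.279  0.   ] [ 0.428 -0.252  0.049]
cup 0.8 [224. 293. 240. 322.] [ 0.465 -0.192  0.034] [ 0.425 -0.203  0.005] [ 0.478 -0.169  0.054]
menorah 0.75 [319. 220. 410. 311.] [0.642 0.031 0.043] [ 0.599 -0.077  0.005] [0.677 0.167 0.097]
frame 0.71 [269. 250. 352. 360.] [ 0.595 -0.116  0.002] [ 0.541 -0.213 -0.002] [0.655 0.084 0.005]
jar 0.94 [298. 167. 3
[... 1897 characters left out ...]
584 0.425 0.046] [0.542 0.391 0.003] [0.638 0.462 0.086]
mug 0.69 [134. 382. 198. 443.] [0.583 0.425 0.045] [0.542 0.391 0.003] [0.64  0.462 0.086]
brush 0.62 [418. 156. 477. 196.] [ 0.442 -0.407  0.016] [ 0.376 -0.428  0.005] [ 0.534 -0.388  0.022]
brush 0.28 [220. 220. 323. 311.] [0.629 0.066 0.04 ] [ 0.595 -0.064  0.   ] [0.674 0.182 0.092]
candle_stub 0.72 [370. 130. 387. 160.] [ 0.633 -0.391  0.04 ] [ 0.618 -0.415  0.002] [ 0.652 -0.379  0.063]
candle_stub 0.5 [219. 217. 326. 312.] [0.629 0.068 0.04 ] [ 0.595 -0.063  0.001] [0.676 0.182 0.093]
candle_stub 0.4 [303. 333. 336. 384.] [0.415 0.211 0.078] [0.392 0.178 0.009] [0.444 0.23  0.107]
wrist 383.68305817763326 [ 0.272 -0.568  0.374]
```

View pics/scene0.png

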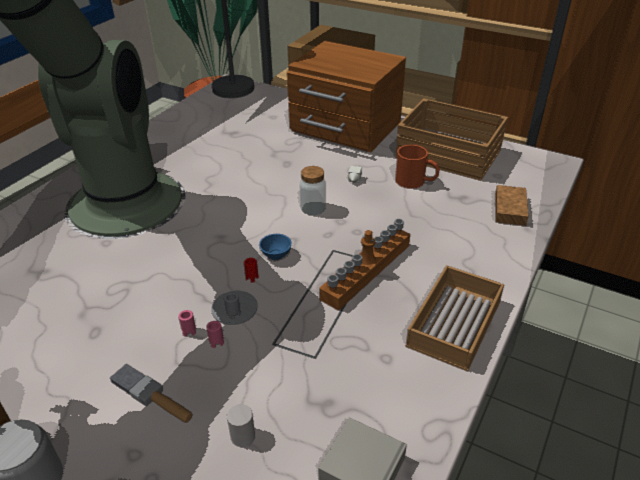

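View pics/side0.png

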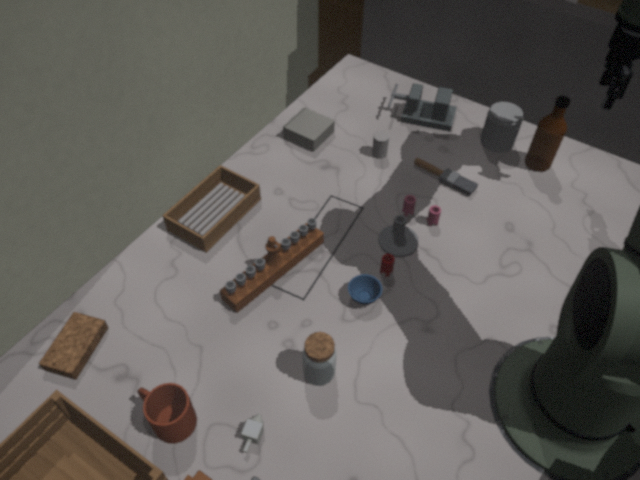

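The scene view shows the steel cup on its coaster at px (232,305), with pink and red look-alikes at (188,322), (215,334) and (251,270). The menorah is at (365,265), and the frame around (315,300) is partly under it. The side view agrees, with the cup at (400,228). Next I'll measure the poses.

```bash
cat > m.py <<'E'
from h import *
def rectfit(Q):
    (c,(w,h),a)=cv2.minAreaRect((Q*1000).astype(np.float32));b=cv2.boxPoints((c,(w,h),a))
    return np.round(c,1),np.round((w,h),1),round(a,1),b.round(0).tolist()
def run(c):
    f=grab_frame(c);P=cloud(f);g=f["pixels"].astype(float).mean(-1);sat=f["pixels"].max(-1).astype(int)-f["pixels"].min(-1)
    X,Y,Z=P[...,0],P[...,1],P[...,2];ok=f["depth"]>0
    reg=ok&(X>.45)&(X<.75)&(Y>-.25)&(Y<.25)
    br=reg&(Z>.029)&(Z<.04)&(X>.56)&(Y>-.12)
    print(c,"bar",rectfit(P[br][:,:2]))
    t=reg&(Z>.07)&(X>.56)&(Y>-.12);print(" post",P[t][:,:2].min(0),P[t][:,:2].max(0),P[t].max(0))
    # cups tops line
    r=[q for q in regions_of("frame",c)]
    if r:
        m=r[0]["mask"]&ok&(abs(Z)<.006)&(X>.5);print(" frame",r[0]["p"],rectfit(P[m][:,:2]))
    k=ok&(X>.43)&(X<.5)&(Y>-.235)&(Y<-.14)
    a=k&(Z>.02);b=k&(Z>.044);print(" cup",P[a].min(0),P[a].max(0),"top",P[b].mean(0),b.sum())
    return f
for c in["scene","side"]: run(c)
E
python3 m.py
```

```text
scene bar (array([636.4,  52.1]), array([262.9,  51.8]), 80.3, [[589.0, -73.0], [640.0, -82.0], [684.0, 177.0], [633.0, 186.0]])
 post [ 0.61428099 -0.06751491] [0.65910376 0.17102726] [0.65910376 0.17102726 0.11301705]
 frame 0.4 (array([616. ,  94.1]), array([336.9, 104.2]), 80.5, [[537.0, -63.0], [640.0, -81.0], [695.0, 252.0], [592.0, 269.0]])
 cup [ 0.44942693 -0.20468631  0.02015112] [ 0.47889345 -0.17651091  0.05448769] top [ 0.46480012 -0.19040948  0.04955002] 129
side bar (array([635.5,  54. ]), array([262.3,  51.6]), 80.4, [[588.0, -71.0], [639.0, -80.0], [683.0, 179.0], [632.0, 188.0]])
 post [ 0.61892983 -0.05371562] [0.65934519 0.17331332] [0.65934519 0.17331332 0.11114456]
 frame 0.97 (array([599.6, -59. ]), array([ 90.3, 298.4]), 6.6, [[538.0, 84.0], [572.0, -212.0], [662.0, -202.0], [627.0, 94.0]])
 cup [ 0.450636   -0.20149286  0.02031036] [ 0.47891199 -0.17140094  0.05325105] top [ 0.46412038 -0.18610708  0.04888805] 91
```

Request:
play_rows(plan=[[[1, -1, 0], [0, 0, 0], -1], [[1, -1, 0], [0, 0, 0], -1], [[1, -1, 0], [0, 0, 0], -1], [[1, -1, 0], [0, 0, 0], -1], [[1, -1, 0], [0, 0, 0], -1], [[1, -1, 0], [0, 0, 0], -1], [[1, -1, 0], [0, 0, 0], -1], [[1, -1, 0], [0, 0, 0], -1], [[1, -1, 0], [0, 0, 0], -1], [[1, -1, 0], [0, 0, 0], -1], [[0, 0, 0], [0, 0, 0], -1], [[0, 0, 0], [0, 0, 0], -1]])

```text
clock: 3.2
position: [0.3575, -0.2747, 0.2454]
tool_rot: [3.141, 0.0, 0.329]
force: [0.5, 0.0, -0.4]
grip_width: 0.0855
finger_force: 0.0
```

```bash
python3 - <<'E'
from h import *
f=grab_frame("wrist");save(f,"w1.png");print((-f["R"].T@f["t"]).round(3),f["R"].round(2).tolist())
P=cloud(f);X,Y,Z=P[...,0],P[...,1],P[...,2]
k=(f["depth"]>0)&(X>.43)&(X<.5)&(Y>-.235)&(Y<-.14)
for lo,hi in((.044,.06),(.02,.04),(.003,.012)):
    a=k&(Z>lo)&(Z<hi);print(lo,P[a].min(0).round(4),P[a].max(0).round(4),np.median(P[a][:,2]).round(4),a.sum())
print(proj(f,(.464,-.188,.05)),proj(f,(.464,-.188,.005)))
E
```

```text
[ 0.428 -0.251  0.374] [[0.32, -0.95, 0.0], [-0.9, -0.31, 0.3], [-0.28, -0.1, -0.95]]
0.044 [ 0.4491 -0.2032  0.044 ] [ 0.4765 -0.1758  0.0535] 0.0509 742
0.02 [ 0.4492 -0.2033  0.02  ] [ 0.4738 -0.18    0.0398] 0.0362 503
0.003 [ 0.43  -0.231  0.003] [ 0.4982 -0.14    0.0113] 0.0053 5250
[263.35703917  48.39876131] [271.35578548  57.87586676]
```

View pics/w1.png

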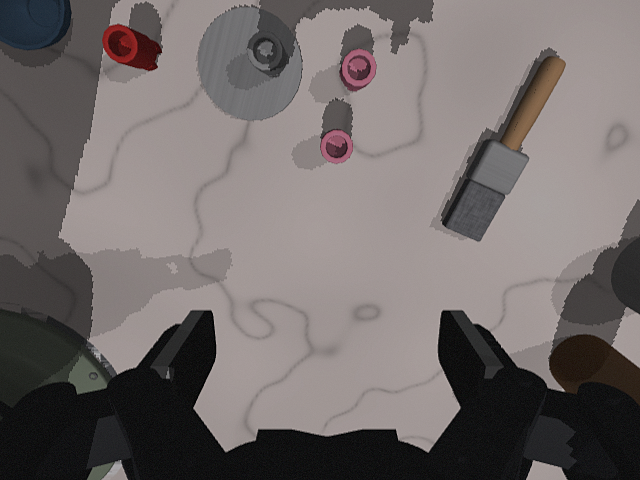

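The wrist view shows the steel cup at px (266,52), standing open end up on the coaster. Pink cups are at (358,70) and (336,147), and a red one is at (130,48). The cup is at (0.463, -0.1895) with its top at 0.051, which matches 5 + 46 mm.

Request:
play_rows(plan=[[[1, -0.37, 1], [0, 0, 0], -0.2], [[1, -0.37, 1], [0, 0, 0], -0.2], [[1, -0.37, 1], [0, 0, 0], -0.2], [[1, -0.37, 1], [0, 0, 0], -0.2], [[1, -0.37, 1], [0, 0, 0], -0.2], [[0.1, 0, 0.5], [0, 0, -1], -0.2], [[0, 0, 0.5], [0, 0, -1], -0.2], [[0, 0, 0], [0, 0, 0], -0.2], [[0, 0, 0], [0, 0, 0], -0.2]])

```text
clock: 4.38
position: [0.4634, -0.19, 0.0956]
tool_rot: [3.141, 0.0, 0.624]
force: [0.6, 0.9, 0.4]
grip_width: 0.0512
finger_force: 0.0
```

Request:
play_rows(newtons=40, plan=[[[0, 0, 1], [0, 0, 0], -0.2], [[0, 0, 1], [0, 0, 0], -0.2], [[0, 0, 0.62], [0, 0, 0], -0.2], [[0, 0, 0], [0, 0, 0], -0.2], [[0, 0, 0], [0, 0, 0], 1], [[0, 0, 0], [0, 0, 0], 1], [[0, 0, 0], [0, 0, 0], 1], [[0, 0, 0], [0, 0, 0], 1], [[0, 0, 0], [0, 0, 0], 1]])

```text
clock: 5.5
position: [0.4639, -0.1895, 0.0308]
tool_rot: [3.14, -0.001, 0.628]
force: [-0.4, 0.8, 6.2]
grip_width: 0.0269
finger_force: 39.0
```

Request:
play_rows(plan=[[[0, 0, -1], [0, 0, 0], 1], [[0, 0, -1], [0, 0, 0], 1], [[0.96, -0.47, -0.6], [0, 0, 0], 1], [[0.96, -0.47, -0.6], [0, 0, 0], 1], [[0.96, -0.47, -0.6], [0, 0, 0], 1], [[0.96, -0.47, -0.6], [0, 0, 0], 1], [[0.96, -0.47, -0.6], [0, 0, 0], 1], [[0.96, -0.47, -0.6], [0, 0, 0], 1], [[0.96, -0.47, -0.6], [0, 0, 0], 1], [[0.96, -0.47, -0.6], [0, 0, 0], 1], [[0, 0, 0], [0, 0, 0], 1], [[0, 0, 0], [0, 0, 0], 1]])

```text
clock: 7.0
position: [0.563, -0.0009, 0.1999]
tool_rot: [3.141, 0.0, 0.628]
force: [0.3, -0.7, -1.2]
grip_width: 0.0269
finger_force: 39.6
```

```bash
python3 - <<'E'
from h import *
f=grab_frame("wrist");P=cloud(f);X,Y,Z=P[...,0],P[...,1],P[...,2];ok=f["depth"]>0
near=ok&(np.hypot(X-.636,Y-.053)<.03)
for lo,hi in((.104,.12),(.087,.098),(.08,.087)):
    a=near&(Z>lo)&(Z<hi)
    if a.sum()>5:
        (c,(w,h),g)=cv2.minAreaRect((P[a][:,:2]*1000).astype(np.float32));print(lo,a.sum(),np.round(c,1),w,h,g,np.median(P[a][:,2]),P[a][:,:2].mean(0))
u,v=proj(f,(.636,.053,.1)).astype(int);print(u,v)
save(f,"w2.png");l,t=max(0,u-75),max(0,v-60)
save(f,"w2c.png",(l,t,l+150,t+115),5);print(l,t)
br=ok&(Z>.029)&(Z<.04)&(X>.56)&(X<.7)&(Y>-.12)
s=bot.observe();print(s["position"],s["force"],s["grip_width"])
E
```

```text
0.104 702 [635.1  52.2] 15.232738494873047 15.204391479492188 34.86271286010742 0.10881270083871895 [0.6349596  0.05244851]
0.087 144 [636.7  54.3] 24.018802642822266 26.153236389160156 46.75952911376953 0.09284301907170509 [0.633916   0.05272863]
0.08 1224 [635.1  52.7] 29.128376007080078 29.187246322631836 35.95319366455078 0.08545196238961604 [0.63479251 0.05213217]
324 91
249 31
[ 0.56291172 -0.001213    0.19966238] [-0.26850454 -0.11762781 -1.32067137] 0.027165470022561748
```

View pics/w2c.png

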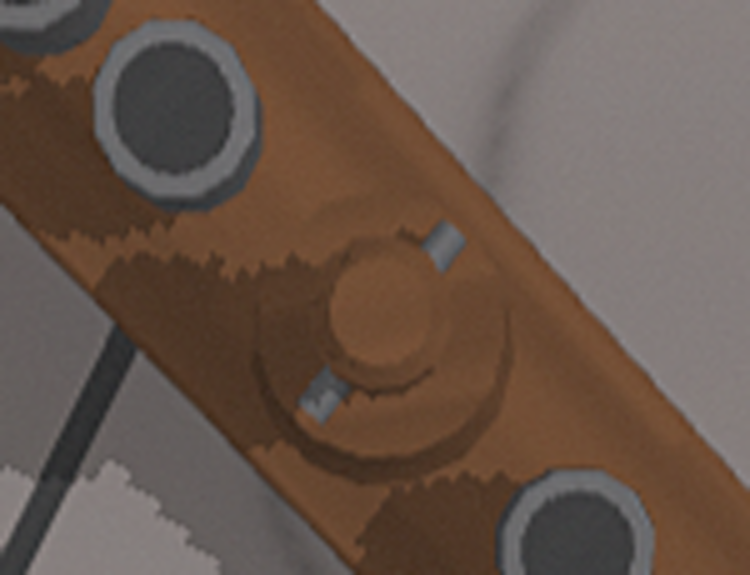

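The crop shows the spigot's top at crop px (382,308). The pin's ends are at (447,238) and (321,398), which is full-image (338,79) and (313,111).

```bash
python3 - <<'E'
from h import *
f=grab_frame("wrist");K=f["camera_matrix"];C=-f["R"].T@f["t"]
def ray(u,v,z):
    d=f["R"].T@np.linalg.solve(K,[u,v,1]);return C+d*(z-C[2])/d[2]
a,b=ray(338.4,78.6,.093),ray(313.2,110.6,.093);print(a,b,np.linalg.norm(a-b),(a+b)/2,np.degrees(np.arctan2(*(a-b)[[1,0]])))
P=cloud(f);Z=P[...,2];s=bot.observe();p=s["position"]
m=(f["depth"]>0)&(np.hypot(P[...,0]-p[0],P[...,1]-p[1])<.022)&(Z>.19)&(Z<.225)
v,u=np.nonzero(m);print(m.sum(),u.min(),u.max(),v.min(),v.max(),np.percentile(Z[m],[5,50,95]))
u,v=proj(f,p+[0,0,.02]).astype(int);print(u,v)
save(f,"w3.png",(u-50,max(0,v-60),u+50,min(480,v+60)),4)
g=[]
for c in("scene","side"):
    q=grab_frame(c);u,v=proj(q,p-[0,0,.015]).astype(int);g.append(cv2.resize(q["pixels"][v-28:v+28,u-35:u+35,::-1],None,fx=5.5,fy=8,interpolation=cv2.INTER_CUBIC))
w=cv2.imread("pics/w3.png");w=cv2.resize(w,(385,448));cv2.imwrite("pics/mix.png",cv2.resize(np.hstack(g+[w]),(800,420)))
E
```

```text
[0.64642808 0.05089272 0.093     ] [0.62398976 0.05252091 0.093     ] 0.022497317182587157 [0.63520892 0.05170681 0.093     ] -4.150282303031351
10256 264 389 285 399 [0.19481319 0.21564088 0.22375186]
326 359
```

View pics/mix.png

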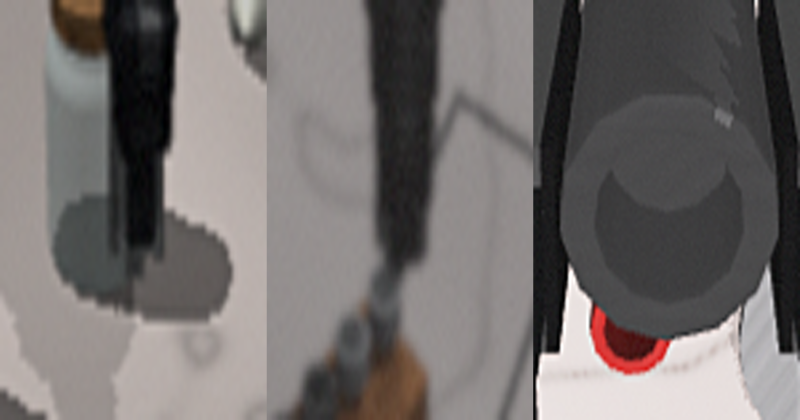

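The right panel shows the held cup's top ring centred at about full-image (327,360). That is within 0.5 mm of the TCP axis. Next I'll go above the spigot.

Request:
play_rows(plan=[[[0.9, 0, 0.4], [0, 0, 0], 1], [[0.9, 0, 0.6], [0, 0, 0], 1], [[0.9, 0, 0.6], [0, 0, 0], 1], [[0.89, -0.03, 0.6], [0, 0, 0], 1], [[0, 0, 0], [0, 0, 0], 1], [[0, 0, 0], [0, 0, 0], 1]])

```text
clock: 7.95
position: [0.6352, 0.0523, 0.1449]
tool_rot: [3.142, 0.001, 0.628]
force: [0.1, -0.4, -0.5]
grip_width: 0.0274
finger_force: 39.6
```

Lowering to the pin: bottom of the cup to about 0.097, then checking the force.

Request:
play_rows(plan=[[[0, 0, 0.3], [0, 0, 0], 1], [[0, 0, 0.3], [0, 0, 0], 1], [[0, 0, 0.3], [0, 0, 0], 1], [[0, 0, 0], [0, 0, 0], 1]])

```text
clock: 8.45
position: [0.6352, 0.053, 0.1216]
tool_rot: [-3.141, 0.001, 0.629]
force: [-0.1, -0.7, -2.0]
grip_width: 0.027
finger_force: 39.6
```

Request:
play_rows(plan=[[[0, 0, 0.08], [0, 0, 0], 1], [[0, 0, 0.08], [0, 0, 0], 1], [[0, 0, 0], [0, 0, 0], 1]])

```text
clock: 8.82
position: [0.6356, 0.0531, 0.1183]
tool_rot: [3.142, -0.0, 0.629]
force: [-0.5, 0.2, -0.9]
grip_width: 0.027
finger_force: 39.6
```

Request:
play_rows(plan=[[[0, 0, 0.06], [0, 0, 0], 1], [[0, 0, 0], [0, 0, 0], 1]])

```text
clock: 9.07
position: [0.6357, 0.053, 0.1169]
tool_rot: [3.141, -0.0, 0.629]
force: [-0.3, -1.0, 0.5]
grip_width: 0.0267
finger_force: 39.5
```

Request:
play_rows(plan=[[[0, 0, 0.06], [0, 0, 0], 1], [[0, 0, 0], [0, 0, 0], 1]])

```text
clock: 9.32
position: [0.6358, 0.0529, 0.1154]
tool_rot: [3.141, -0.0, 0.629]
force: [2.9, -0.7, -0.0]
grip_width: 0.027
finger_force: 39.3
```

Request:
play_rows(plan=[[[0, 0, 0.06], [0, 0, 0], 1], [[0, 0, 0], [0, 0, 0], 1]])

```text
clock: 9.57
position: [0.6357, 0.053, 0.1138]
tool_rot: [3.141, -0.0, 0.629]
force: [3.5, -1.8, -0.6]
grip_width: 0.0271
finger_force: 39.3
```

Request:
play_rows(plan=[[[0, 0.02, 0.05], [0, 0, 0], 1], [[0, 0, 0], [0, 0, 0], 1]])

```text
clock: 9.82
position: [0.6359, 0.0528, 0.1125]
tool_rot: [-3.141, -0.0, 0.629]
force: [1.7, 0.8, 0.7]
grip_width: 0.0266
finger_force: 39.4
```

Request:
play_rows(plan=[[[0, 0, 0.05], [0, 0, 0], 1], [[0, 0, 0], [0, 0, 0], 1]])

```text
clock: 10.07
position: [0.6359, 0.0528, 0.1112]
tool_rot: [-3.141, -0.0, 0.629]
force: [1.5, 0.1, 0.5]
grip_width: 0.0271
finger_force: 39.5
```

Request:
play_rows(plan=[[[0, 0, 0.05], [0, 0, 0], 1], [[0, 0, 0], [0, 0, 0], 1]])

```text
clock: 10.32
position: [0.636, 0.0529, 0.1107]
tool_rot: [3.141, -0.0, 0.629]
force: [-3.2, -0.4, 11.9]
grip_width: 0.0269
finger_force: 40.5
```

Contact came at the predicted home height (TCP 0.1107), so a notch was already aligned with the pin. I'll release, rise and check.

Request:
play_rows(plan=[[[0, 0, -0.04], [0, 0, 0], -0.3], [[0, 0, 0], [0, 0, 0], -0.3], [[0, 0, 0], [0, 0, 0], -0.3], [[0, 0, 0], [0, 0, 0], -0.3], [[0, 0, -1], [0, 0, 0], -0.3], [[0, 0, -1], [0, 0, 0], -0.3], [[0, 0, -1], [0, 0, 0], -0.3], [[-0.8, 0, -1], [0, 0, 0], -0.3], [[-0.8, 0, 0], [0, 0, 0], -0.3], [[-0.8, 0, 0], [0, 0, 0], -0.3], [[0, 0, 0], [0, 0, 0], -0.3], [[0, 0, 0], [0, 0, 0], -0.3]])

```text
clock: 11.82
position: [0.5877, 0.0178, 0.2111]
tool_rot: [-3.142, -0.0, 0.629]
force: [0.0, 0.6, 0.4]
grip_width: 0.0555
finger_force: 0.0
```

```bash
cat > c.py <<'E'
from h import *
def rect(Q):
    (c,(w,h),a)=cv2.minAreaRect((Q*1000).astype(np.float32));return np.round(c,1),round(w,1),round(h,1),round(a,1)
def look(c,f=None):
    f=f or grab_frame(c);P=cloud(f);X,Y,Z=P[...,0],P[...,1],P[...,2];ok=f["depth"]>0
    r=ok&(X>.5)&(X<.72)&(Y>-.25)&(Y<.22)
    t=r&(Z>.118)&(Z<.14);b=r&(Z>.029)&(Z<.04)
    if t.sum()>9: print(c,"top",t.sum(),np.percentile(P[t],[5,50,95],0).round(4).tolist(),rect(P[t][:,:2]))
    print(c,"bar",rect(P[b][:,:2]));return f
E
python3 - <<'E'
from c import *
f=look("wrist");save(f,"w4.png",(220,0,420,150),4)
look("scene");look("side")
print(bot.observe()["position"])
E
```

```text
wrist top 1340 [[0.6239, 0.041, 0.1258], [0.6353, 0.0524, 0.131], [0.6473, 0.0643, 0.1323]] (array([635.5,  52.8]), 26.9, 27.6, 80.2)
wrist bar (array([635.1,  52.7]), 259.7, 50.2, 80.4)
scene top 163 [[0.6254, 0.0379, 0.1198], [0.6361, 0.0486, 0.1282], [0.6481, 0.0636, 0.1334]] (array([636.3,  50.8]), 30.4, 27.1, 88.2)
scene bar (array([635.4,  52.5]), 264.1, 54.1, 80.3)
side top 145 [[0.6242, 0.0425, 0.12], [0.6357, 0.0555, 0.1281], [0.6476, 0.0668, 0.1322]] (array([637.2,  54. ]), 26.0, 30.6, 38.5)
side bar (array([636.5,  53.6]), 262.6, 54.4, 80.1)
[0.5876532  0.01789767 0.21090466]
```

View pics/w4.png

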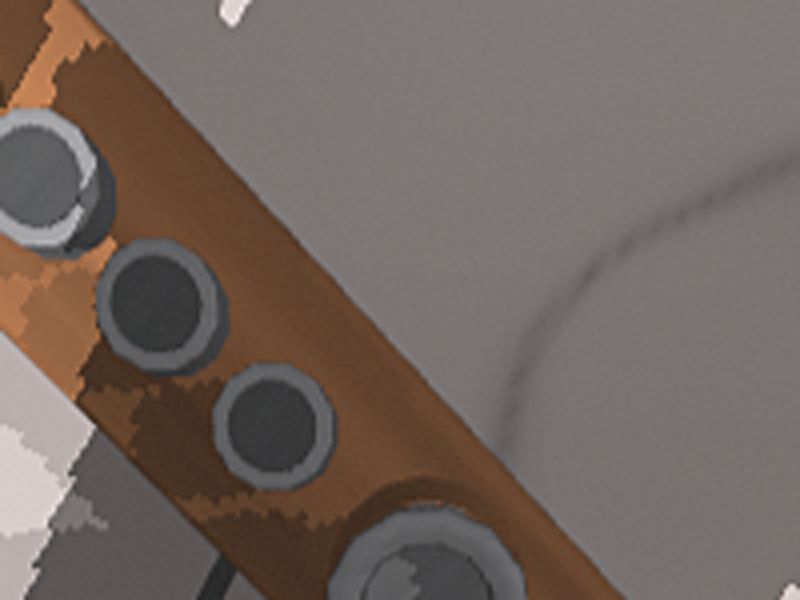

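The wrist view shows the cup on the middle post at crop px (428,590), concentric with it. Its top measures 0.131 m, against 0.139 if it stood on the pin, so it is home. Next I'll grip the bar near its +y end for the slide.

Request:
play_rows(plan=[[[0.93, -0.45, 0], [0, 0, 0], -1], [[0.93, -0.45, 0], [0, 0, 0], -1], [[0.93, -0.45, 0], [0, 0, 0], -1], [[0.93, -0.45, 0], [0, 0, 0], -1], [[0.93, -0.45, 0], [0, 0, 0], -1], [[0, 0, 0.6], [0, 0, -1], -1], [[0, 0, 0.6], [0, 0, -1], -1], [[0, 0, 0.6], [0, 0, -1], -1], [[0, 0, 0.6], [0, 0, -1], -1], [[0, 0, 0.6], [0, 0, -1], -1], [[0, 0, 0.6], [0, 0, -0.15], -1], [[0, 0, 0], [0, 0, 0], -1], [[0, 0, 0], [0, 0, 0], -1]])

```text
clock: 13.6
position: [0.6485, 0.1315, 0.1215]
tool_rot: [3.141, -0.0, 1.399]
force: [-0.2, 0.2, 0.2]
grip_width: 0.0852
finger_force: 0.0
```

Request:
play_rows(newtons=30, plan=[[[0, 0, 0.8], [0, 0, 0], -1], [[0, 0, 0.8], [0, 0, 0], -1], [[0, 0, 0.8], [0, 0, 0], -1], [[0, 0, 0.8], [0, 0, 0], -1], [[0, 0, 0.5], [0, 0, 0], -1], [[0, 0, 0.3], [0, 0, 0], -1], [[0, 0, 0], [0, 0, 0], -1], [[0, 0, 0], [0, 0, 0], 0.3], [[0, 0, 0], [0, 0, 0], 0.3], [[0, 0, 0], [0, 0, 0], 0.3], [[0, 0, 0], [0, 0, 0], 0.3], [[0, 0, 0], [0, 0, 0], 0.3]])

```text
clock: 15.1
position: [0.6487, 0.1313, 0.0218]
tool_rot: [3.14, -0.0, 1.401]
force: [-0.3, -0.8, 6.6]
grip_width: 0.0494
finger_force: 32.4
```

Request:
play_rows(plan=[[[-0.2, -0.07, 0], [0, 0, 0], 0.3], [[-0.4, -0.13, 0], [0, 0, 0], 0.3], [[-0.4, -0.13, 0], [0, 0, 0], 0.3], [[-0.4, -0.13, 0], [0, 0, 0], 0.3], [[-0.4, -0.13, 0], [0, 0, 0], 0.3], [[-0.4, -0.13, 0], [0, 0, 0], 0.3], [[-0.4, -0.13, 0], [0, 0, 0], 0.3], [[-0.4, -0.13, 0], [0, 0, 0], 0.3], [[-0.4, -0.13, 0], [0, 0, 0], 0.3], [[-0.4, -0.13, 0], [0, 0, 0], 0.3], [[-0.4, -0.13, 0], [0, 0, 0], 0.3], [[-0.4, -0.13, 0], [0, 0, 0], 0.3], [[-0.16, -0.05, 0], [0, 0, 0], 0.3], [[0, 0, 0], [0, 0, 0], 0.3]])

```text
clock: 16.85
position: [0.5906, 0.0209, 0.0218]
tool_rot: [3.14, -0.001, 1.401]
force: [0.4, 2.7, 6.8]
grip_width: 0.0499
finger_force: 33.0
```

Request:
play_rows(plan=[[[0, 0, 0], [0, 0, -0.1], 0.3], [[0, 0, 0], [0, 0, -0.2], 0.3], [[0, 0, 0], [0, 0, -0.2], 0.3], [[0, 0, 0], [0, 0, -0.2], 0.3], [[0, 0, 0], [0, 0, -0.2], 0.3], [[0, 0, 0], [0, 0, -0.2], 0.3], [[0, 0, 0], [0, 0, -0.2], 0.3], [[0, 0, 0], [0, 0, -0.2], 0.3], [[0, 0, 0], [0, 0, -0.2], 0.3], [[0, 0, 0], [0, 0, -0.19], 0.3], [[0, 0, 0], [0, 0, 0], 0.3], [[0, 0, 0], [0, 0, 0], 0.3]])

```text
clock: 18.35
position: [0.5899, 0.0201, 0.0218]
tool_rot: [3.141, 0.001, 1.684]
force: [-4.1, -2.4, 13.2]
grip_width: 0.0494
finger_force: 33.7
```

```bash
python3 - <<'E'
from c import *
f=look("scene");g=look("side");print(bot.observe()["position"])
cv2.imwrite("pics/m5.png",np.hstack([cv2.resize(f["pixels"][200:380,220:440,::-1],(400,330)),cv2.resize(g["pixels"][160:340,220:440,::-1],(400,330))]))
E
```

```text
scene top 334 [[0.5558, -0.0723, 0.1185], [0.6057, -0.0497, 0.1259], [0.6285, 0.0267, 0.1377]] (array([607.8,  -1.6]), 111.0, 112.3, 36.8)
scene bar (array([604.8, -61.2]), 64.4, 258.3, 6.2)
side top 106 [[0.5499, 0.01, 0.1184], [0.5549, 0.0253, 0.1264], [0.5958, 0.0552, 0.1394]] (array([579.1,   3.1]), 114.3, 75.7, 63.9)
side bar (array([605.2, -55.7]), 78.4, 261.6, 10.1)
[0.58992207 0.02009453 0.02177609]
```

View pics/m5.png

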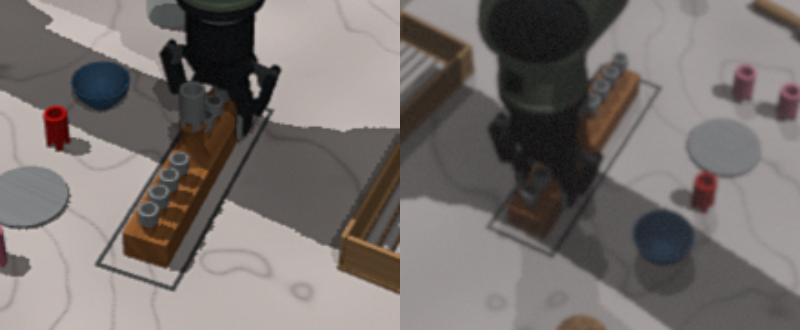

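The bar appears to lie inside the frame in both views. I'll release, rise and check.

Request:
play_rows(plan=[[[0, 0, 0], [0, 0, 0], -1], [[0, 0, 0], [0, 0, 0], -1], [[0, 0, 0], [0, 0, 0], -1], [[0, 0, 0], [0, 0, 0], -1], [[0, 0, 0], [0, 0, 0], -1], [[0, 0, -0.6], [0, 0, 0], -1], [[0, 0, -1], [0, 0, 0], -1], [[0, 0, -1], [0, 0, 0], -1], [[0, 0, -1], [0, 0, 0], -1], [[0, 0, -1], [0, 0, 0], -1], [[0, 0, -1], [0, 0, 0], -1], [[-1, 0, -1], [0, 0, 0], -1], [[-1, 0, -1], [0, 0, 0], -1], [[-1, 0, -1], [0, 0, 0], -1], [[-1, 0, -1], [0, 0, 0], -1], [[-1, 0, -1], [0, 0, 0], -1], [[-1, 0, -1], [0, 0, 0], -1], [[0, 0, 0], [0, 0, 0], -1], [[0, 0, 0], [0, 0, 0], -1]])

```text
clock: 20.82
position: [0.6067, -0.1278, 0.3112]
tool_rot: [-3.142, -0.0, 1.685]
force: [0.3, 1.0, -0.8]
grip_width: 0.0854
finger_force: 0.0
```

```bash
python3 - <<'E'
from c import *
f=look("wrist");P=cloud(f);X,Y,Z=P[...,0],P[...,1],P[...,2]
g=f["pixels"].max(-1)
m=(f["depth"]>0)&(abs(Z)<.006)&(g<85)
R=cv2.Rodrigues(np.array([0,0,np.radians(6.6)]))[0][:2,:2]
L=(P[...,:2]-[.5996,-.059])@R   # frame axes
for n,s in(("x-",(abs(L[...,0]+.0425)<.008)&(abs(L[...,1])<.13)),("x+",(abs(L[...,0]-.0425)<.008)&(abs(L[...,1])<.13)),("y-",(abs(L[...,1]+.1475)<.008)&(abs(L[...,0])<.035)),("y+",(abs(L[...,1]-.1475)<.008)&(abs(L[...,0])<.035))):
    q=L[m&s];print(n,len(q),np.median(q,0).round(4) if len(q) else "")
b=(f["depth"]>0)&(Z>.006)&(Z<.04)&(abs(L[...,0])<.05)&(abs(L[...,1])<.16)
print("bar in frame axes",np.percentile(L[b],[.5,99.5],0).round(4).tolist())
save(f,"w6.png");look("side");look("scene")
print(bot.observe()["position"])
E
```

```text
wrist top 636 [[0.5865, -0.0709, 0.1289], [0.5983, -0.0592, 0.131], [0.6099, -0.0472, 0.1324]] (array([598.4, -59.3]), 27.0, 26.9, 49.6)
wrist bar (array([599., -67.]), 50.1, 244.4, 6.7)
x- 1725 [-0.0433  0.041 ]
x+ 1164 [0.0402 0.0146]
y- 106 [ 0.0015 -0.1509]
y+ 0 
bar in frame axes [[-0.0264, -0.1269], [0.0232, 0.1131]]
side top 144 [[0.5864, -0.0691, 0.1192], [0.5992, -0.0548, 0.1279], [0.6106, -0.0443, 0.1324]] (array([599.8, -57. ]), 27.9, 27.7, 6.7)
side bar (array([599.6, -58.2]), 52.1, 265.0, 6.7)
scene top 179 [[0.5883, -0.0738, 0.1197], [0.5999, -0.0631, 0.1285], [0.6116, -0.0486, 0.1338]] (array([599.6, -60.8]), 28.7, 27.8, 78.1)
scene bar (array([598.8, -60.4]), 52.2, 263.0, 7.1)
[ 0.60677084 -0.12764679  0.31067896]
```

View pics/w6.png

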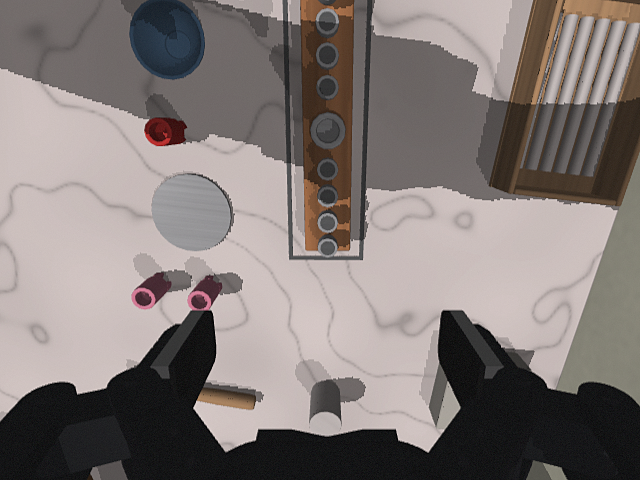

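The wrist view shows the bar, px x 304–354, inside the frame lines at x 290 and 364 and above the end strip at y 258. The cup is seated at (327,130), and the look-alikes and other things are undisturbed.

```bash
python3 -c "from workcell import bot;print(bot.job_done())"
```

```text
the job is handed in; nothing more can be done
None
```

I fitted the cup home on the middle post (top measured at 0.131 m; the notches met the pin without any turning), then slid the menorah until its whole bar was inside the frame, and handed the job in at about 21 s.

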